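Pack the strip-down tray into the kit rack

TASK

Pack up the row in the black sorting tray: move the two screw boxes, the flux tin and the paste jar into the kit rack, each into the pocket made for its shape and size. Shut the lid of each screw box before you lift it, and keep everything upright. Leave the other things on the bench where they lie.

Things in the scene. Friction and masses are not known exactly. Their poses are not given: they have to be found in the camera images.
- long_box: White plastic screw box, 44 mm deep (its x) by 66 mm along the row (its y), 32 mm tall, 37 mm with the lid shut; up to 0.4 kg. Origin: centre of its underside. Its lid, hinged on the upper far (+x) edge, starts open. It stands in a bay of the fixed black tray: floor 3 mm, lips and dividers 7 mm above the table, tray 66 mm deep, bays 88 mm apart in a row along y. Grip it front and back.
- square_box: White plastic screw box, 44 mm by 44 mm, 32 mm tall, 37 mm with the lid shut; up to 0.3 kg; in another bay of the tray. Origin: centre of its underside. Its lid, hinged on the upper far (+x) edge, starts open. Grip it front and back.
- tin: Flat round aluminium flux tin, closed: body 54 mm, lid 56 mm in diameter, 32 mm tall; in another bay of the tray. Origin: centre of its underside.
- jar: Small round paste jar, amber with a white screw cap: 36 mm in diameter, 40 mm tall; in another bay of the tray. Origin: centre of its underside.
- long_pocket: Pocket for the long screw box in the kit rack, a fixed row of four grey open-topped pockets 88 mm apart on an aluminium plate: rectangular, inside 56 mm (its x) by 78 mm (its y). Origin: centre of its underside, 2 mm above the table on the rack's plate; z up, x across the row, y along it. Floor 2.5 mm thick; walls 2.5 mm thick, their top 12 mm above the table.
- square_pocket: Pocket for the square screw box in the kit rack: inside 56 mm by 56 mm. Origin: centre of its underside, 2 mm above the table on the rack's plate; z up, x across the row, y along it. Floor 2.5 mm thick; walls 2.5 mm thick, their top 12 mm above the table.
- wide_pocket: Pocket for the flux tin in the kit rack: round, inside diameter 68 mm. Origin: centre of its underside, 2 mm above the table on the rack's plate; z up, x across the row, y along it. Floor 2.5 mm thick; walls 2.5 mm thick, their top 12 mm above the table.
- narrow_pocket: Pocket for the paste jar in the kit rack: round, inside diameter 48 mm. Origin: centre of its underside, 2 mm above the table on the rack's plate; z up, x across the row, y along it. Floor 2.5 mm thick; walls 2.5 mm thick, their top 12 mm above the table.
- long_lid (a joint): Lid of the long screw box, rad: 0 shut, 1.57 upright, at most 2.0 leaning back to the box's +x. Hinge axis along the box's y, 21.5 mm to +x of its origin, 32 mm above its underside; lid 43 mm long from the hinge, 5 mm thick. Light and loose: stands where it is near upright, falls shut by itself once pushed from behind to below 1.2 rad.
- square_lid (a joint): Lid of the square screw box: same angles, hinge place, length and behaviour as the other lid.
- laptop_drive: Bystander: bare 2.5-inch laptop drive lying flat, 100 x 70 x 9.5 mm, off one end of the sorting tray. Origin: centre of its underside.
- screwdriver: Bystander: small screwdriver with a yellow handle, 150 mm long, lying beyond the other end of the sorting tray. Origin: near its middle, at table height.
- spudger: Bystander: flat black plastic pry tool, 143 mm long, 10 mm wide, 6 mm high, lying between the two rows, along them. Origin: near its middle, on its underside.
- cooling_fan: Bystander: black laptop cooling fan, 72 x 66 x 10 mm, lying off one end of the kit rack. Origin: centre of its underside.
- tweezers: Bystander: dark steel tweezers, 130 mm long, 5 mm high, lying beyond the other end of the kit rack. Origin: near its middle, on its underside.

How it is judged (in metres and radians):
At the end, for the whole second after the job is handed in: Each of the four things stands upright on the floor of its own pocket (origin within 10 mm of the pocket's centre, underside less than 7 mm above the pocket's underside, tilted less than 0.1 rad), at rest, and both lids are shut (below 0.08 rad) (horizontal distance between long_box and long_pocket below 0.01 m and z of long_box in the frame of long_pocket below 0.007 m and angle between each of long_box, square_box, tin, jar's own z axis and vertical below 0.1 rad and linear speed of each of long_box, square_box, tin, jar below 0.02 m/s and horizontal distance between square_box and square_pocket below 0.01 m and z of square_box in the frame of square_pocket below 0.007 m and horizontal distance between tin and wide_pocket below 0.01 m and z of tin in the frame of wide_pocket below 0.007 m and horizontal distance between jar and narrow_pocket below 0.01 m and z of jar in the frame of narrow_pocket below 0.007 m and value of joint each of long_lid, square_lid below 0.08 rad); the robot touches nothing.
It fails at once if a screw box is lifted with its lid open ((value of joint long_lid above 0.35 rad and height (world z) of long_box above 0.03 m) or (value of joint square_lid above 0.35 rad and height (world z) of square_box above 0.03 m)).
It fails at once if a box, the tin or the jar is tipped over (more than about 35 degrees) (angle between any of long_box, square_box, tin, jar's own z axis and vertical above 0.6 rad).
It fails at once if the drive, fan, spudger, screwdriver or tweezers lying on the bench is pushed more than 40 mm (distance of any of spudger, laptop_drive, cooling_fan, screwdriver, tweezers from where it was at the start of the episode above 0.04 m).
It also fails if it takes over 112 s, if anything falls off the work surface, if the arm or the gripper's body presses on something with over 40 N, if the wrist force passes 120 N, or if a joint passes its speed limit or range.

ROBOT

A 6-joint arm with a two-finger parallel gripper is mounted at the origin on the work surface. World frame = base frame: x ahead of the robot, y to its left, z up, the work surface at z = 0. Lengths are in mm, angles in rad, forces in N, time in s.
With the tool pointing down it reaches from about 350 to 775 mm from the base axis. Payload 7.3 kg.
Tool frame: the origin (TCP) lies on the centre line of the jaws, within the pads' length; the fingertips stand 22 mm ahead of it and the grasp point (between the pads) lies 3 mm ahead of it; z points along the fingers, y is the direction in which the jaws open and shut (so a half turn about z gives the same grasp; the last joint's range is limited). The gripper opens to 92 mm and grips with 3 to 60 N. Pads are 19 mm wide; open, the fingers measure 130 mm over their backs; the gripper's body (75 mm by 190 mm) begins 47 mm behind the grasp point.
Start: joints at [-1.473, 0.342, 1.524, -0, 1.275, -0.146], TCP at [126.752, -509.487, 248.741] pointing down, gripper open.
Joint ranges: [-2.53, 2.53], [-0.77, 2.02], [0.04, 2.7], [-1, 4.14], [0.28, 2.66], [-3.11, 3.11]. Speed limits (rad/s): [2.57, 2.57, 3.14, 3.14, 3.14, 3.14].

INTERFACE

Orientations are given as [roll, pitch, yaw] about the fixed x, y, z axes, in that order (R = Rz(yaw) Ry(pitch) Rx(roll)).
In Python, from plant import get_obs, capture, bot, spot_in gives the robot as it stands.
- The arm moves only by the shell command python3 -m handwheel 'ROWS' [OPENING]. ROWS is JSON, a list of rows, each a list of 2 entries, a list of its own where there are three numbers: the shift along the world's x, y, z in mm, then the turn, a rotation vector about the world's x, y, z in rad. In form: [[[x, y, z], [wx, wy, wz]], ...]. A call has 1 to 12 rows; each row shifts and turns the commanded pose from where the row before left it; what a row does not reach is not made up. A row lasts 1/8 s, in which the tool goes at most 62.5 mm and 10.7 degrees, less where a joint would pass 70% of its speed; a pose out of reach is approached as far as the arm can. A call is refused whole if a number of a shift passes 62.5 or a number of a turn 0.188, either way. A call with a gripper value outside its range is refused whole. OPENING is the closure, from 0 (fully open) to 1 (shut), set as the call begins (- or left out, the last holds). The fingers move at their own pace and stop on an object; the grip force is fixed at half the most. Time passes only in rows, so rows that do not move let the fingers close. It gives the time, the measured TCP pose, the force and the opening at its end, in the units of the state.
- get_obs(): the state, without advancing time (a new reading comes with each control period).
- capture(name): name is "scene" or "top" or "wrist"; returns a dict with "img" (400x640x3 uint8, red, green, blue), "fx", "fy", "cx", "cy" (pixels), "k1" (the pictures are not rectified: a ray, as slopes to the right and down, at radius r is drawn at 1 + k1 r^2 times it, then the intrinsics apply), "cam_to_world" (4x4, takes a point from camera to world coordinates). Camera axes: x right, y up, looking along -z (the intrinsics and any distortion apply to the point x, -y, -z); pixel columns grow to the right and rows downward; lengths in mm; the calibration is good to about 2 mm. A picture is of the moment at which its call begins. There is no depth.
- bot.close_job(): hands the job in, once; it reports no verdict.
Trained networks look in the newest picture that a camera, given by its name, has taken for a name from the list of things; names that differ only in an ending like _2 or _b are one class to them, and where a whole thing is asked for, a point or a joint stands for the part that bears it (a point fixed in the world has none). Each returns a list of dicts, best first, with "score" (0 to 1); they miss things now and then, are a little off and sometimes report something else, mostly with a low value. They report only what shows in the picture. A call takes as long as a camera call.
- spot_in(thing, camera): "xyz" ([x, y, z] in mm, in the coordinates of the camera as it stood for that picture, good to about 4 mm: the middle of the surface that is visible of it).
The state is a dict: "time": time; "joint_positions": joint angles; "dq": joint speeds; "tau": joint torques, N m; "tool_pos": TCP position; "tcp_rot": TCP orientation; "contact_force": force on the tool from outside, world axes, zero at the start; "moment": the same for the moment, N m; "grip_width": finger opening in mm.
Only numpy, scipy, OpenCV 4.12 (cv2) and the standard library are available. Lean on these libraries where they do the work, as an engineer would, in place of code of your own. Each camera call takes 0.05 s, during which the arm holds its last target. There are 200 camera calls.

## Working session

There is one attempt and no reset: what is moved stays moved. The work goes in short steps, Python scripts to look and compute and a shell command to move; the robot and the scene stay as the last step left them, time stands still between calls to the robot, and variables do not carry over. Pictures are saved under pics/ and viewed, about 12 in all and at most 16, crops included, and the job is handed in when it is done.

```bash
mkdir -p pics; ls; cat > h.py <<'E'
import numpy as np, cv2
from plant import get_obs, capture, bot, spot_in
def shot(cam,name=None):
    c=capture(cam)
    if name: cv2.imwrite(f'pics/{name}.png',c['img'][:,:,::-1])
    return c
def px2w(c,u,v,z):
    K=np.array([[c['fx'],0,c['cx']],[0,c['fy'],c['cy']],[0,0,1.]])
    x,y=cv2.undistortPoints(np.array([[[u,v]]],float),K,np.array([c['k1'],0,0,0.]))[0,0]
    T=np.array(c['cam_to_world']);d=T[:3,:3]@[x,-y,-1];o=T[:3,3]
    return o+d*(z-o[2])/d[2]
def w2px(c,p):
    T=np.array(c['cam_to_world']);q=T[:3,:3].T@(np.array(p,float)-T[:3,3])
    x,y=q[0]/-q[2],-q[1]/-q[2];s=1+c['k1']*(x*x+y*y)
    return c['fx']*x*s+c['cx'],c['fy']*y*s+c['cy']
def spot(c,n,cam):
    T=np.array(c['cam_to_world'])
    return [(round(r['score'],2),(T[:3,:3]@r['xyz']+T[:3,3]).round(0).tolist()) for r in spot_in(n,cam)[:2]]
E
python3 - <<'E'
from h import *
o=get_obs();print({k:np.round(o[k],3).tolist() for k in o})
for cam in('scene','top'):
    c=shot(cam,cam+'0');print(cam,np.round(c['cam_to_world'],2).tolist(),c['fx'],c['k1'])
    for n in 'long_box square_box tin jar long_pocket square_pocket wide_pocket narrow_pocket laptop_drive screwdriver spudger cooling_fan tweezers'.split(): print(n,spot(c,n,cam))
E
```

```text
pics
{'time': 0.0, 'joint_positions': [-1.473, 0.343, 1.525, -0.0, 1.275, -0.146], 'dq': [0.002, 0.0, 0.001, 0.001, -0.001, -0.001], 'tau': [-0.0, -43.124, -24.422, 0.072, 0.056, -0.0], 'tool_pos': [126.715, -509.099, 248.057], 'tcp_rot': [-3.14, -0.0, 0.244], 'contact_force': [0.832, -1.419, 0.217], 'moment': [0.009, 0.026, -0.018], 'grip_width': 91.916}
scene [[-0.34, -0.81, 0.48, 994.05], [0.94, -0.28, 0.19, 163.99], [-0.02, 0.52, 0.85, 778.73], [0.0, 0.0, 0.0, 1.0]] 413.16223624173983 -0.04623467365732075
long_box [(0.67, [457.0, -207.0, 2.0]), (0.65, [461.0, -295.0, 5.0])]
square_box [(0.59, [670.0, 65.0, 31.0])]
tin [(0.79, [663.0, -23.0, 29.0]), (0.53, [460.0, -208.0, 4.0])]
jar [(0.8, [663.0, -194.0, 44.0])]
long_pocket [(0.92, [459.0, 56.0, 3.0])]
square_pocket [(0.81, [459.0, -120.0, -3.0])]
wide_pocket [(0.8, [457.0, -29.0, 9.0]), (0.53, [639.0, -277.0, 20.0])]
narrow_pocket [(0.92, [459.0, -207.0, 2.0])]
laptop_drive [(0.57, [652.0, 175.0, 8.0]), (0.37, [460.0, -294.0, 4.0])]
screwdriver [(0.56, [639.0, -279.0, 19.0]), (0.27, [462.0, -210.0, 3.0])]
spudger [(0.63, [561.0, 6.0, -1.0])]
cooling_fan [(0.55, [465.0, 170.0, 16.0])]
tweezers [(0.73, [461.0, -294.0, 5.0])]
top [[0.01, 1.0, -0.05, 500.15], [-1.0, 0.01, 0.01, 5.97], [0.01, 0.05, 1.0, 1123.12], [0.0, 0.0, 0.0, 1.0]] 412.3000038204087 -0.03290313506350866
long_box [(0.73, [671.0, -112.0, 26.0])]
square_box [(0.85, [663.0, 59.0, 14.0])]
tin []
jar [(0.59, [652.0, -199.0, 41.0])]
long_pocket [(0.86, [463.0, 61.0, 4.0])]
square_pocket [(0.89, [451.0, -117.0, 4.0])]
wide_pocket [(0.64, [458.0, -34.0, 1.0])]
narrow_pocket [(0.64, [452.0, -210.0, 3.0])]
laptop_drive [(0.73, [647.0, 173.0, 9.0])]
screwdriver [(0.78, [636.0, -281.0, 20.0])]
spudger [(0.71, [566.0, 5.0, 8.0]), (0.2, [679.0, 65.0, 61.0])]
cooling_fan [(0.8, [455.0, 163.0, 9.0])]
tweezers [(0.47, [454.0, -294.0, 8.0]), (0.36, [677.0, 62.0, 64.0])]
```

```bash
python3 - <<'E'
import cv2
a=cv2.imread('pics/top0.png');b=cv2.imread('pics/scene0.png')
cv2.imwrite('pics/top0c.png',cv2.resize(a[110:260,180:460],None,fx=2.8,fy=2.8,interpolation=cv2.INTER_CUBIC))
E
```

```text
(no output)
```

View pics/top0c.png

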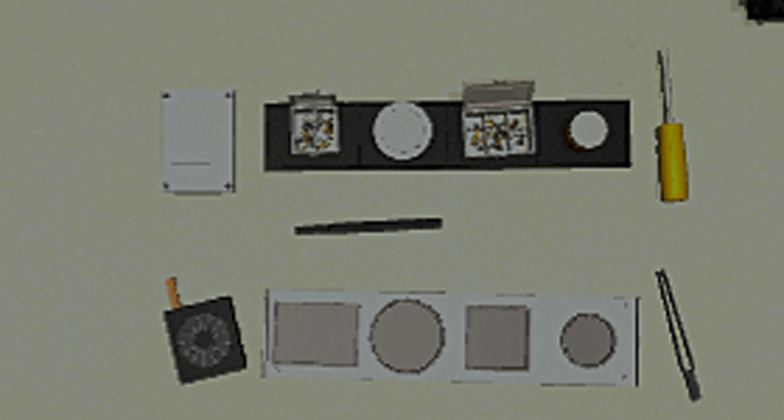

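View pics/scene0.png

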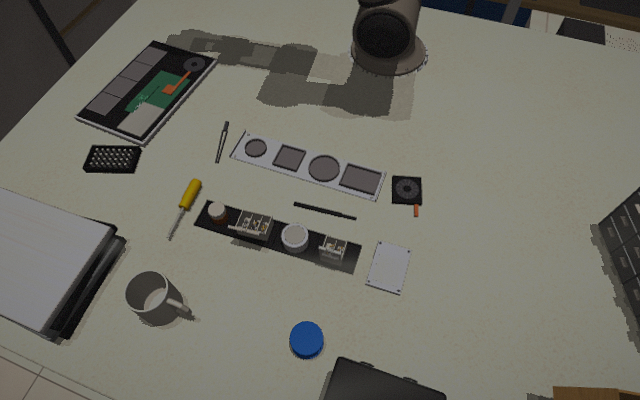

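The top view shows, left to right: square box (lid leaning back), tin, long box (lid well back) and jar in the tray. The pockets, left to right, are long, wide, square and narrow. In the crop, the tray runs (265,103)–(630,165) and the rack (265,290)–(637,384).

```bash
python3 - <<'E'
from h import *
c=capture('top')
f=lambda u,v,z:px2w(c,u/2.8+180,v/2.8+110,z)[:2].round(1)
for n,pts,z in [('tray',[(265,103),(629,100),(631,165),(266,170)],7),('sq rim',[(291,106),(338,107),(340,153),(292,156)],32),('long rim',[(463,105),(533,107),(535,153),(463,157)],32),('tin',[(402,130)],32),('jar',[(589,130)],40),
 ('longP',[(274,304),(357,304),(357,366),(274,363)],12),('wide',[(407,336)],12),('sqP',[(466,307),(529,306),(529,369),(466,368)],12),('nar',[(588,340)],12),('sqlidtop',[(289,93),(334,96)],60),('longlidtop',[(464,82),(534,82)],60),('spudger',[(296,231),(441,223)],6),('rack',[(268,290),(638,297)],2)]:
    print(n,[f(*p,z).tolist() for p in pts],np.mean([f(*p,z) for p in pts],0).round(1))
c=shot('wrist','w0');print(np.round(c['cam_to_world'],2).tolist(),c['fx'],c['k1'],get_obs()['time'])
E
```

```text
tray [[681.8, 109.0], [688.3, -246.3], [624.5, -248.0], [616.4, 107.2]] [652.8 -69.5]
sq rim [[675.1, 81.9], [674.5, 37.2], [630.6, 34.9], [627.3, 80.4]] [651.9  58.6]
long rim [[677.6, -81.8], [676.4, -148.6], [632.3, -150.6], [627.8, -82.0]] [ 653.5 -115.8]
tin [[653.1, -23.8]] [653.1 -23.8]
jar [[653.7, -200.7]] [ 653.7 -200.7]
longP [[486.8, 97.4], [487.4, 17.7], [428.0, 17.2], [430.3, 96.8]] [458.1  57.3]
wide [[457.0, -30.5]] [457.  -30.5]
sqP [[485.3, -87.1], [486.7, -147.8], [426.2, -148.0], [426.8, -87.4]] [ 456.2 -117.6]
nar [[454.4, -204.9]] [ 454.4 -204.9]
sqlidtop [[682.7, 82.0], [680.3, 40.2]] [681.5  61.1]
longlidtop [[694.6, -80.4], [695.3, -145.6]] [ 695. -113.]
spudger [[557.4, 77.5], [566.4, -63.0]] [561.9   7.2]
rack [[500.1, 104.2], [496.0, -255.7]] [498.  -75.8]
[[0.24, 0.93, 0.27, 198.78], [-0.97, 0.23, 0.07, -490.27], [0.0, -0.28, 0.96, 383.99], [0.0, 0.0, 0.0, 1.0]] 318.10693908767064 0.015272000591236378 1.5
```

View pics/w0.png

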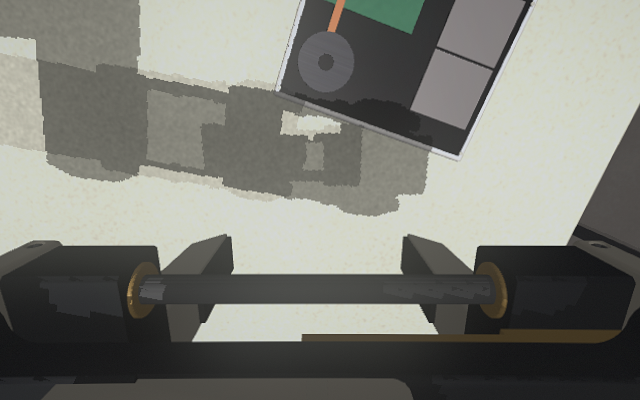

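The wrist camera sits on the tool's +x side, and image up is tool x. I'll use yaw π/2 so the jaws open along world x. The first move goes above the long box.

```bash
python3 -m handwheel '[[[44,33,-5],[0,0,0.1106]],[[44,33,-5],[0,0,0.1106]],[[44,33,-5],[0,0,0.1106]],[[44,33,-5],[0,0,0.1106]],[[44,33,-5],[0,0,0.1106]],[[44,33,-5],[0,0,0.1106]],[[44,33,-5],[0,0,0.1106]],[[44,33,-5],[0,0,0.1106]],[[44,33,-5],[0,0,0.1106]],[[44,33,-5],[0,0,0.1106]],[[44,33,-5],[0,0,0.1106]],[[44,33,-5],[0,0,0.1106]]]' 0
python3 - <<'E'
from h import *
c=shot('wrist','w1');print(np.round(c['cam_to_world'],2).tolist())
o=get_obs();print(o['tool_pos'],o['tcp_rot'])
for n in ('long_box','tin','jar','square_box'):print(n,spot(c,n,'wrist'))
E
```

```text
time: 3.0
tool_pos: [656.1, -112.2, 188.5]
tcp_rot: [3.141, 0.0, 1.575]
contact_force: [1.3, -0.7, -0.3]
grip_width: 92.0
[[1.0, -0.0, -0.0, 654.41], [0.0, 0.96, 0.28, -35.64], [0.0, -0.28, 0.96, 323.78], [0.0, 0.0, 0.0, 1.0]]
[ 659.83227182 -107.28227476  187.00018529] [ 3.13941035e+00 -2.70643701e-03  1.58281463e+00]
long_box [(0.74, [635.0, -277.0, 16.0])]
tin [(0.93, [652.0, -25.0, 34.0])]
jar [(0.63, [659.0, -184.0, 35.0])]
square_box [(0.61, [656.0, 35.0, 15.0])]
```

View pics/w1.png

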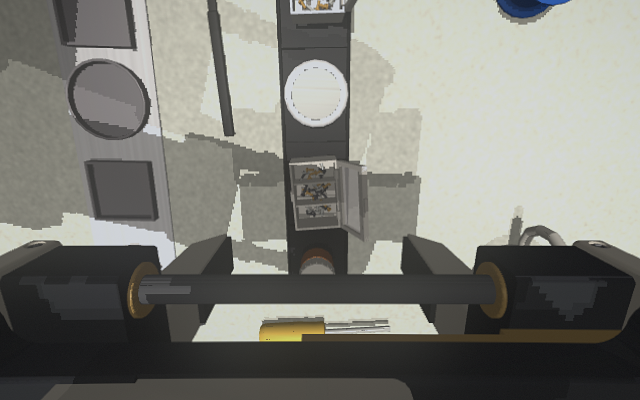

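The wrist view shows the long box at (315,195) with its lid leaning to the right, the tin at (316,93), the square box at the top edge and the jar behind the jaw bar at (317,262). The square and wide pockets are on the left. I'll retake it settled and measure.

```bash
python3 - <<'E'
from h import *
o=get_obs();print(o['tool_pos'],o['tcp_rot'])
c=shot('wrist','w1b')
print(c['cam_to_world'].round(3).tolist() if hasattr(c['cam_to_world'],'round') else c['cam_to_world'])
g=c['img'][:260,60:420]
cv2.imwrite('pics/w1c.png',cv2.resize(g[:,:,::-1],None,fx=2.2,fy=2.2,interpolation=cv2.INTER_CUBIC))
E
```

```text
[ 654.38048334 -113.52105582  188.28003037] [-3.14055055e+00  1.44205674e-04  1.57088581e+00]
[[1.0, -0.0, 0.001, 653.146], [0.0, 0.96, 0.281, -36.938], [-0.001, -0.281, 0.96, 323.54], [0.0, 0.0, 0.0, 1.0]]
```

View pics/w1c.png

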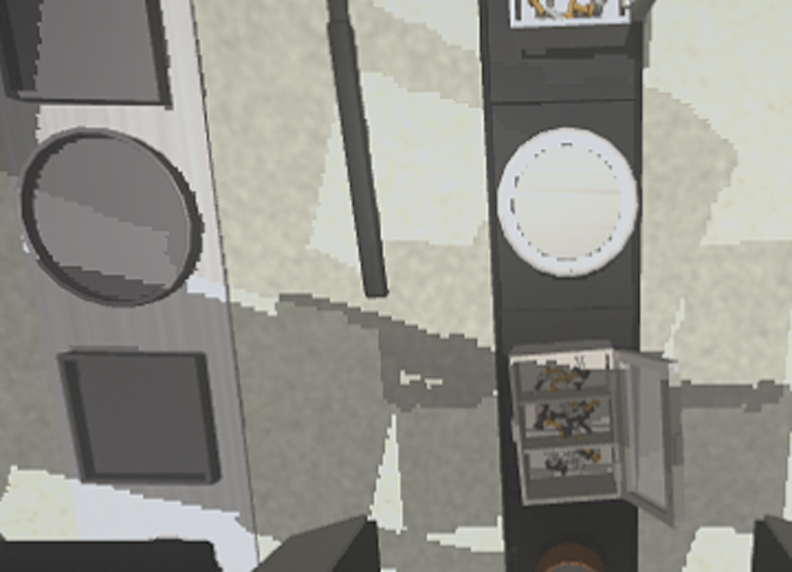

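```bash
python3 - <<'E'
from h import *
c=capture('wrist')
f=lambda u,v,z:px2w(c,u/2.2+60,v/2.2,z)[:2].round(1)
for n,pts,z in [('long rim',[(511,354),(523,505),(622,499),(612,347)],35),('tin',[(567,202)],35),('sq edge',[(512,26),(632,24)],35),('wide',[(111,217)],12),('sqP outer',[(58,354),(207,350),(219,483),(81,486)],12),('longP end',[(8,97),(172,107)],12),('div',[(490,103),(637,98),(500,313),(640,308)],7),('lid end',[(677,360),(671,523)],70),('spud',[(342,20),(374,295)],6)]:
    print(n,[f(*p,z).tolist() for p in pts],np.mean([f(*p,z) for p in pts],0).round(1))
E
```

```text
long rim [[630.4, -84.9], [634.2, -152.0], [677.9, -149.2], [672.3, -82.0]] [ 653.7 -117. ]
tin [[653.7, -25.2]] [653.7 -25.2]
sq edge [[633.6, 35.4], [677.4, 36.0]] [655.5  35.7]
wide [[461.3, -30.7]] [461.3 -30.7]
sqP outer [[427.2, -88.8], [493.2, -86.9], [489.7, -149.8], [425.2, -151.2]] [ 458.8 -119.2]
longP end [[429.2, 14.9], [493.8, 11.8]] [461.5  13.4]
div [[622.0, 14.5], [682.6, 16.3], [623.8, -71.0], [686.4, -68.9]] [653.7 -27.3]
lid end [[693.8, -81.4], [694.3, -145.7]] [ 694.  -113.6]
spud [[563.7, 44.7], [567.8, -63.2]] [565.8  -9.2]
```

```bash
python3 -m handwheel '[[[9,-1.5,0],[0,0,0.03]],[[9,-1.5,-9],[0,0,0]],[[0,0,-25],[0,0,0]],[[0,0,-25],[0,0,0]],[[0,0,-25],[0,0,0]],[[0,0,-25],[0,0,0]],[[0,0,0],[0,0,0]],[[-10,0,0],[0,0,0]],[[-10,0,0],[0,0,0]],[[-10,0,0],[0,0,0]],[[-10,0,0],[0,0,0]]]' 0
python3 -m handwheel '[[[-10,0,0],[0,0,0]],[[-10,0,0],[0,0,0]],[[-10,0,0],[0,0,0]],[[0,0,0],[0,0,0]],[[0,0,10],[0,0,0]],[[0,0,40],[0,0,0]],[[15,30,40],[0,0,-0.02]],[[15,40,0],[0,0,0]],[[15,40,0],[0,0,0]],[[15,40,0],[0,0,0]],[[13,27,0],[0,0,0]]]' 0
python3 - <<'E'
from h import *
o=get_obs();print(o['tool_pos'],o['tcp_rot'])
c=shot('wrist');c=shot('wrist','w2');print(np.round(get_obs()['tool_pos'],1));
c=shot('top','t2')
f=cv2.imread('pics/t2.png')
cv2.imwrite('pics/t2c.png',cv2.resize(f[120:260,260:460],None,fx=4,fy=4,interpolation=cv2.INTER_CUBIC))
E
```

```text
time: 4.72
tool_pos: [632.1, -116.6, 80.4]
tcp_rot: [3.141, 0.0, 1.601]
contact_force: [0.2, -0.7, -0.8]
grip_width: 91.7
time: 6.1
tool_pos: [676.5, 62.7, 170.6]
tcp_rot: [3.14, -0.0, 1.582]
contact_force: [0.8, 0.3, -0.4]
grip_width: 91.5
[676.52674603  62.70722779 170.55742087] [ 3.14030885e+00 -2.13503011e-04  1.58245084e+00]
[676.8  63.9 170.2]
```

View pics/w2.png

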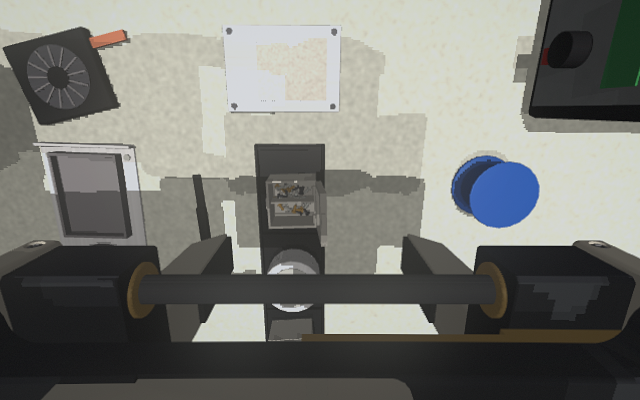

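View pics/t2c.png

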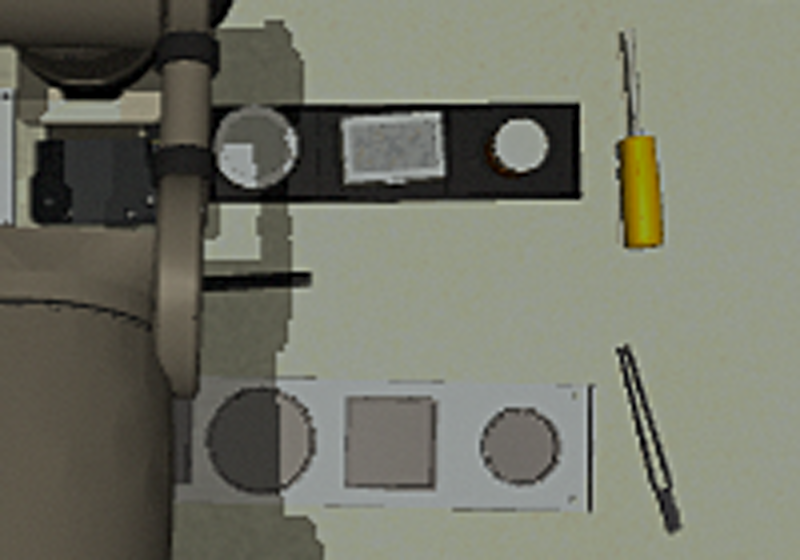

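The long lid is shut, and the box is turned by about +0.07 rad. The square box is in the wrist view at (268–318,178–228). I'll measure both, plus the long pocket.

```bash
python3 - <<'E'
from h import *
t=capture('top');w=capture('wrist')
f=lambda u,v,z:px2w(t,u/4+260,v/4+120,z)[:2].round(1)
g=lambda u,v,z:px2w(w,u,v,z)[:2].round(1)
def P(n,h,pts,z):
    a=np.array([h(*p,z) for p in pts]);print(n,a.tolist(),a.mean(0).round(1))
P('long lid',f,[(342,117),(440,112),(444,177),(347,187)],40)
P('jar',f,[(521,145)],43);P('tin',f,[(257,147)],35)
P('sqP',f,[(346,397),(434,397),(434,487),(346,486)],12);P('wide',f,[(262,440)],12);P('nar',f,[(520,446)],12)
P('sq rim',g,[(267,181),(269,228),(319,226),(316,179)],35)
P('longP inner',g,[(50,155),(121,152),(131,236),(66,239)],12)
print(get_obs()['tool_pos'],get_obs()['time'])
E
```

```text
long lid [[671.6, -81.5], [675.6, -146.5], [632.4, -149.2], [625.1, -85.0]] [ 651.2 -115.6]
jar [[653.7, -199.8]] [ 653.7 -199.8]
tin [[651.8, -25.5]] [651.8 -25.5]
sqP [[486.3, -87.3], [486.7, -146.7], [426.3, -146.8], [426.6, -87.6]] [ 456.5 -117.1]
wide [[457.1, -30.9]] [457.1 -30.9]
nar [[454.2, -204.9]] [ 454.2 -204.9]
sq rim [[631.2, 75.0], [631.6, 31.3], [677.0, 33.8], [673.8, 77.3]] [653.4  54.4]
longP inner [[430.9, 91.6], [495.3, 95.3], [491.7, 12.4], [428.0, 8.7]] [461.5  52. ]
[675.69744002  60.04261263 169.97020736] 6.35
```

```bash
python3 -m handwheel '[[[0,-2,-23],[0,0,0]],[[0,0,-23],[0,0,0]],[[0,0,-23],[0,0,0]],[[0,0,-22],[0,0,0]],[[0,0,0],[0,0,0]],[[-10,0,0],[0,0,0]],[[-10,0,0],[0,0,0]],[[-10,0,0],[0,0,0]],[[-10,0,0],[0,0,0]],[[-10,0,0],[0,0,0]],[[-10,0,0],[0,0,0]],[[-10,0,0],[0,0,0]]]' 0
python3 -m handwheel '[[[0,0,0],[0,0,0]],[[0,0,10],[0,0,0]],[[12,0,0],[0,0,0]],[[12,0,0],[0,0,0]],[[12,0,0],[0,0,0]],[[12,0,0],[0,0,0]],[[0,0,0],[0,0,0]]]' 0
python3 - <<'E'
from h import *
print(np.round(get_obs()['tool_pos'],1))
c=shot('scene','s3');f=cv2.imread('pics/s3.png')
cv2.imwrite('pics/s3c.png',cv2.resize(f[120:300,180:430],None,fx=3,fy=3,interpolation=cv2.INTER_CUBIC))
E
```

```text
time: 7.85
tool_pos: [605.1, 58.5, 78.7]
tcp_rot: [3.142, 0.0, 1.581]
contact_force: [0.6, 0.3, 0.9]
grip_width: 91.9
time: 8.72
tool_pos: [654.7, 58.4, 89.2]
tcp_rot: [3.14, 0.0, 1.581]
contact_force: [0.4, -0.2, -0.5]
grip_width: 91.7
[654.7  58.4  89.2]
```

View pics/s3c.png

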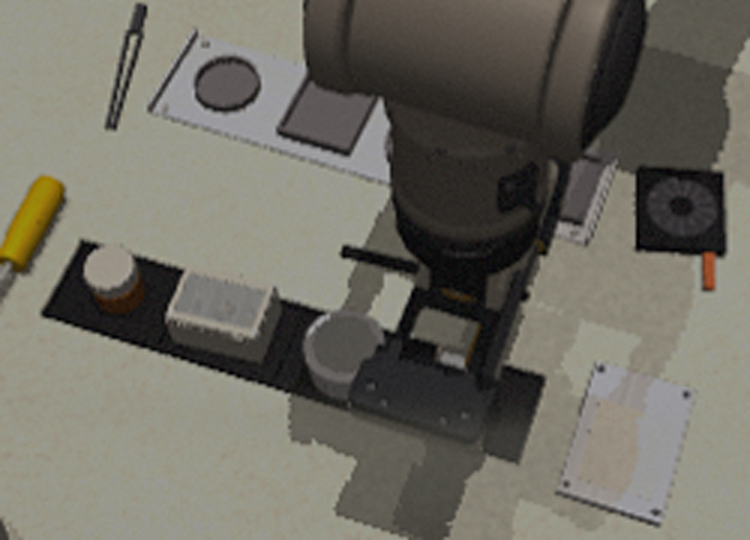

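Both lids appear flat: the long one at (222,300), and the square one between the fingers at (445,330). I'll descend and grip the square box.

```bash
python3 -m handwheel '[[[-1,0,-13],[0,0,0]],[[0,0,-13],[0,0,0]],[[0,0,-13],[0,0,0]],[[0,0,-14],[0,0,0]],[[0,0,0],[0,0,0]]]' 0
python3 -m handwheel '[[[0,0,0],[0,0,0]],[[0,0,0],[0,0,0]],[[0,0,0],[0,0,0]],[[0,0,0],[0,0,0]],[[0,0,0],[0,0,0]],[[0,0,0],[0,0,0]],[[0,0,0],[0,0,0]],[[0,0,0],[0,0,0]]]' 1
```

```text
time: 9.4
tool_pos: [651.7, 58.5, 33.9]
tcp_rot: [-3.139, -0.0, 1.581]
contact_force: [0.2, 0.1, -0.4]
grip_width: 91.9
time: 10.4
tool_pos: [653.1, 58.5, 35.9]
tcp_rot: [3.141, 0.0, 1.581]
contact_force: [1.9, -0.1, 0.6]
grip_width: 43.7
```

```bash
python3 -m handwheel '[[[0,0,10],[0,0,0]],[[0,0,20],[0,0,0]],[[0,0,25],[0,0,0]],[[0,0,25],[0,0,0]],[[-24,-22,0],[0,0,-0.022]],[[-24,-22,0],[0,0,0]],[[-24,-22,0],[0,0,0]],[[-25,-22,0],[0,0,0]],[[-25,-22,0],[0,0,0]],[[-25,-22,0],[0,0,0]],[[-24,-22,0],[0,0,0]],[[-24,-22,0],[0,0,0]]]'
python3 -m handwheel '[[[0,0,-20],[0,0,0]],[[0,0,-20],[0,0,0]],[[0,0,-15],[0,0,0]],[[0,0,0],[0,0,0]]]'
python3 - <<'E'
from h import *
c=shot('scene','s4');f=cv2.imread('pics/s4.png')
cv2.imwrite('pics/s4c.png',cv2.resize(f[110:260,200:430],None,fx=3.4,fy=3.4,interpolation=cv2.INTER_CUBIC))
print(get_obs()['tool_pos'])
E
```

```text
time: 11.9
tool_pos: [456.6, -117.9, 116.1]
tcp_rot: [-3.141, -0.0, 1.559]
contact_force: [0.0, -0.4, -2.4]
grip_width: 43.6
time: 12.4
tool_pos: [456.9, -117.1, 60.2]
tcp_rot: [-3.139, -0.001, 1.559]
contact_force: [-0.4, -0.3, -1.9]
grip_width: 43.6
[ 457.43416783 -117.32065081   60.85781363]
```

View pics/s4c.png

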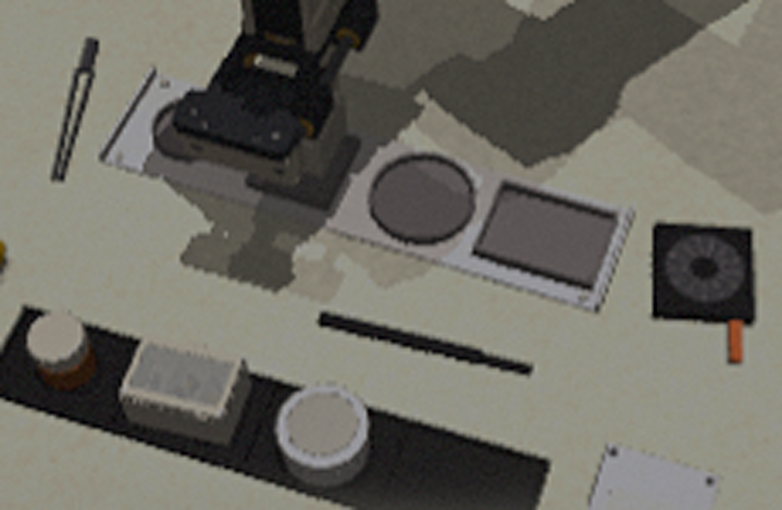

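The square box is held over its pocket, and its bay at the right end of the tray is empty. I'll lower, check the force and release.

```bash
python3 -m handwheel '[[[0,0,-8],[0,0,0]],[[0,0,-7],[0,0,0]],[[0,0,-5],[0,0,0]],[[0,0,-3],[0,0,0]],[[0,0,0],[0,0,0]],[[0,0,0],[0,0,0]]]'
```

```text
time: 13.2
tool_pos: [457.8, -117.5, 37.8]
tcp_rot: [3.141, 0.0, 1.559]
contact_force: [0.0, 0.4, -3.3]
grip_width: 43.6
```

```bash
python3 -m handwheel '[[[0,0,0],[0,0,0]],[[0,0,0],[0,0,0]],[[0,0,0],[0,0,0]],[[0,0,0],[0,0,0]],[[0,0,0],[0,0,0]],[[0,0,0],[0,0,0]],[[0,0,10],[0,0,0]],[[0,0,30],[0,0,0]],[[0,0,30],[0,0,0]]]' 0
python3 -m handwheel '[[[28,13,0],[0,0,0.01]],[[28,13,0],[0,0,0]],[[28,13,0],[0,0,0]],[[28,13,0],[0,0,0]],[[28,13,0],[0,0,0]],[[28,14,0],[0,0,0]],[[27,13,0],[0,0,0]],[[0,0,-25],[0,0,0]],[[0,0,-25],[0,0,0]],[[0,0,-15],[0,0,0]],[[0,0,-7],[0,0,0]],[[0,0,0],[0,0,0]]]' 0
python3 -m handwheel '[[[0,0,0],[0,0,0]],[[0,0,0],[0,0,0]],[[0,0,0],[0,0,0]],[[0,0,0],[0,0,0]],[[0,0,0],[0,0,0]],[[0,0,0],[0,0,0]],[[0,0,0],[0,0,0]]]' 1
python3 - <<'E'
from h import *
c=shot('top','t5');f=cv2.imread('pics/t5.png')
cv2.imwrite('pics/t5c.png',cv2.resize(f[120:260,260:460],None,fx=4,fy=4,interpolation=cv2.INTER_CUBIC))
E
```

```text
time: 14.32
tool_pos: [457.7, -117.5, 109.0]
tcp_rot: [-3.142, -0.0, 1.559]
contact_force: [0.4, -0.6, 0.7]
grip_width: 91.8
time: 15.82
tool_pos: [652.8, -25.6, 36.0]
tcp_rot: [3.141, 0.0, 1.569]
contact_force: [0.6, 0.5, 0.9]
grip_width: 91.7
time: 16.7
tool_pos: [653.0, -25.5, 36.0]
tcp_rot: [3.141, 0.0, 1.569]
contact_force: [-0.1, 0.3, 1.9]
grip_width: 54.8
```

View pics/t5c.png

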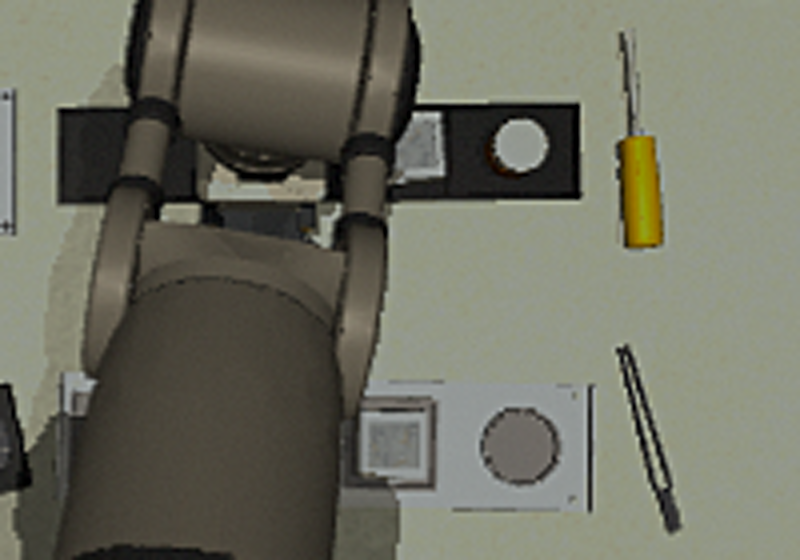

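The square box is centred in its pocket at (394,444). The tin is gripped at 54.8 mm, so I'll carry it to the wide pocket.

```bash
python3 -m handwheel '[[[0,0,10],[0,0,0]],[[0,0,20],[0,0,0]],[[0,0,20],[0,0,0]],[[-24,-1,0],[0,0,-0.01]],[[-24,-1,0],[0,0,0]],[[-24,-1,0],[0,0,0]],[[-25,-1,0],[0,0,0]],[[-25,-1,0],[0,0,0]],[[-25,0,0],[0,0,0]],[[-24,0,0],[0,0,0]],[[-23.5,0,0],[0,0,0]]]'
python3 -m handwheel '[[[0,0,-15],[0,0,0]],[[0,0,-15],[0,0,0]],[[0,0,-10],[0,0,0]],[[0,0,-5],[0,0,0]],[[0,0,-3],[0,0,0]],[[0,0,0],[0,0,0]],[[0,0,0],[0,0,0]]]'
```

```text
time: 18.12
tool_pos: [457.3, -30.5, 86.1]
tcp_rot: [3.142, 0.0, 1.559]
contact_force: [-0.6, 0.5, -0.7]
grip_width: 54.9
time: 19.0
tool_pos: [458.4, -30.5, 38.0]
tcp_rot: [3.141, 0.0, 1.559]
contact_force: [-0.0, -0.3, -1.0]
grip_width: 54.9
```

```bash
python3 -m handwheel '[[[0,0,0],[0,0,0]],[[0,0,0],[0,0,0]],[[0,0,0],[0,0,0]],[[0,0,0],[0,0,0]],[[0,0,0],[0,0,0]],[[0,0,0],[0,0,0]],[[0,0,10],[0,0,0]],[[0,0,30],[0,0,0]],[[0,0,30],[0,0,0]]]' 0
python3 -m handwheel '[[[28,-12,0],[0,0,0.035]],[[28,-12,0],[0,0,0.035]],[[28,-12,0],[0,0,0]],[[28,-12,0],[0,0,0]],[[28,-12,0],[0,0,0]],[[28,-12,0],[0,0,0]],[[26.5,-13.3,0],[0,0,0]],[[0,0,-25],[0,0,0]],[[0,0,-25],[0,0,0]],[[0,0,-15],[0,0,0]],[[0,0,-7],[0,0,0]],[[0,0,0],[0,0,0]]]' 0
python3 -m handwheel '[[[0,0,0],[0,0,0]],[[0,0,0],[0,0,0]],[[0,0,0],[0,0,0]],[[0,0,0],[0,0,0]],[[0,0,0],[0,0,0]],[[0,0,0],[0,0,0]],[[0,0,0],[0,0,0]],[[0,0,0],[0,0,0]]]' 1
```

```text
time: 20.12
tool_pos: [458.1, -30.5, 109.0]
tcp_rot: [-3.141, -0.0, 1.559]
contact_force: [1.0, -1.2, -0.0]
grip_width: 91.7
time: 21.62
tool_pos: [652.8, -115.8, 36.0]
tcp_rot: [3.141, 0.0, 1.629]
contact_force: [0.4, 0.8, 0.1]
grip_width: 92.0
time: 22.62
tool_pos: [653.0, -115.8, 35.8]
tcp_rot: [3.141, 0.0, 1.629]
contact_force: [2.2, 0.1, 0.0]
grip_width: 43.4
```

```bash
python3 -m handwheel '[[[0,0,10],[0,0,0]],[[0,0,20],[0,0,0]],[[0,0,25],[0,0,0]],[[0,0,25],[0,0,0]],[[-24,22,0],[0,0,-0.035]],[[-24,22,0],[0,0,-0.035]],[[-24,22,0],[0,0,0]],[[-25,22,0],[0,0,0]],[[-25,22,0],[0,0,0]],[[-24,21,0],[0,0,0]],[[-24,21,0],[0,0,0]],[[-23.5,21.2,0],[0,0,0]]]'
python3 -m handwheel '[[[0,0,-20],[0,0,0]],[[0,0,-20],[0,0,0]],[[0,0,-15],[0,0,0]],[[0,0,-10],[0,0,0]],[[0,0,-7],[0,0,0]],[[0,0,-3],[0,0,0]],[[0,0,-3],[0,0,0]],[[0,0,0],[0,0,0]],[[0,0,0],[0,0,0]]]'
```

```text
time: 24.12
tool_pos: [458.0, 58.0, 116.1]
tcp_rot: [-3.141, 0.0, 1.559]
contact_force: [0.5, -0.6, -2.8]
grip_width: 43.6
time: 25.25
tool_pos: [459.4, 57.4, 38.0]
tcp_rot: [3.141, 0.0, 1.559]
contact_force: [-0.6, 0.4, -3.1]
grip_width: 43.6
```

```bash
python3 -m handwheel '[[[0,0,0],[0,0,0]],[[0,0,0],[0,0,0]],[[0,0,0],[0,0,0]],[[0,0,0],[0,0,0]],[[0,0,0],[0,0,0]],[[0,0,0],[0,0,0]],[[0,0,10],[0,0,0]],[[0,0,30],[0,0,0]],[[0,0,30],[0,0,0]]]' 0
python3 -m handwheel '[[[21.5,-28.6,0],[0,0,0.01]],[[21.5,-28.6,0],[0,0,0]],[[21.5,-28.6,0],[0,0,0]],[[21.5,-28.6,0],[0,0,0]],[[21.5,-28.6,0],[0,0,0]],[[21.5,-28.6,0],[0,0,0]],[[21.5,-28.6,0],[0,0,0]],[[21.5,-28.6,0],[0,0,0]],[[21.5,-28.6,0],[0,0,0]],[[0,0,0],[0,0,0]]]' 0
python3 - <<'E'
from h import *
print(get_obs()['tool_pos'])
c=shot('wrist','w6');shot('top','t6')
f=cv2.imread('pics/t6.png')
a=cv2.resize(f[120:260,180:460],None,fx=2.8,fy=2.8,interpolation=cv2.INTER_CUBIC)
cv2.imwrite('pics/t6c.png',a)
E
```

```text
time: 26.38
tool_pos: [459.1, 57.4, 109.0]
tcp_rot: [-3.141, -0.0, 1.559]
contact_force: [0.9, -0.7, -0.0]
grip_width: 91.5
time: 27.62
tool_pos: [653.4, -202.1, 107.9]
tcp_rot: [3.14, 0.001, 1.567]
contact_force: [0.1, -0.1, -0.5]
grip_width: 91.7
[ 653.44223005 -202.08367297  107.92573918]
```

View pics/t6c.png

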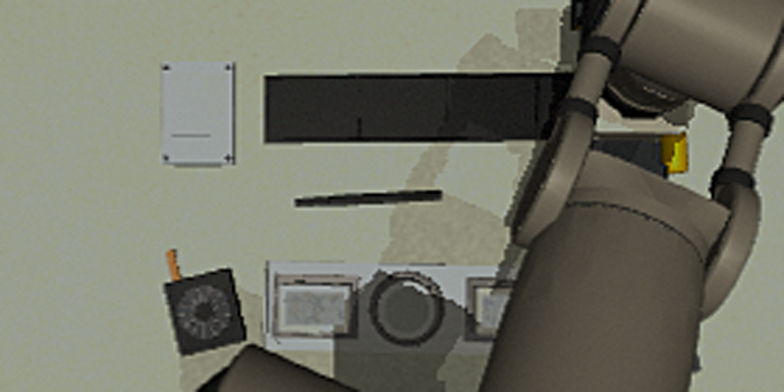

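The long box, tin and square box all sit well in their pockets, and the bystanders haven't moved. Last is the jar.

```bash
python3 -m handwheel '[[[0,0,-25],[0,0,0]],[[0,0,-25],[0,0,0]],[[0,0,-16],[0,0,0]],[[0,0,-7],[0,0,0]],[[0,0,0],[0,0,0]],[[0,0,0],[0,0,0]]]' 0
python3 -m handwheel '[[[0,0,0],[0,0,0]],[[0,0,0],[0,0,0]],[[0,0,0],[0,0,0]],[[0,0,0],[0,0,0]],[[0,0,0],[0,0,0]],[[0,0,0],[0,0,0]],[[0,0,0],[0,0,0]],[[0,0,0],[0,0,0]],[[0,0,0],[0,0,0]]]' 1
```

```text
time: 28.48
tool_pos: [653.3, -200.2, 35.8]
tcp_rot: [3.14, 0.001, 1.569]
contact_force: [-0.1, 0.6, 0.8]
grip_width: 91.9
time: 29.6
tool_pos: [652.8, -200.0, 34.8]
tcp_rot: [3.141, 0.0, 1.569]
contact_force: [1.1, -0.5, 0.7]
grip_width: 35.3
```

```bash
python3 -m handwheel '[[[0,0,10],[0,0,0]],[[0,0,20],[0,0,0]],[[0,0,20],[0,0,0]],[[-25,-1,0],[0,0,-0.01]],[[-25,-1,0],[0,0,0]],[[-25,-1,0],[0,0,0]],[[-25,-1,0],[0,0,0]],[[-25,-1.3,0],[0,0,0]],[[-24,0,0],[0,0,0]],[[-24,0,0],[0,0,0]],[[-24,0,0],[0,0,0]]]'
python3 -m handwheel '[[[0,0,-15],[0,0,0]],[[0,0,-15],[0,0,0]],[[0,0,-10],[0,0,0]],[[0,0,-5],[0,0,0]],[[0,0,-3],[0,0,0]],[[0,0,0],[0,0,0]],[[0,0,0],[0,0,0]]]'
```

```text
time: 30.98
tool_pos: [455.6, -205.7, 86.4]
tcp_rot: [3.139, 0.001, 1.559]
contact_force: [-0.7, -0.5, 0.1]
grip_width: 35.5
time: 31.85
tool_pos: [455.9, -205.4, 37.0]
tcp_rot: [3.141, 0.0, 1.559]
contact_force: [0.9, -0.5, -0.3]
grip_width: 35.3
```

Release, rise and clear away so the top view shows everything.

```bash
python3 -m handwheel '[[[0,0,0],[0,0,0]],[[0,0,0],[0,0,0]],[[0,0,0],[0,0,0]],[[0,0,0],[0,0,0]],[[0,0,0],[0,0,0]],[[0,0,0],[0,0,0]],[[0,0,10],[0,0,0]],[[0,0,40],[0,0,0]],[[0,0,50],[0,0,0]],[[0,0,50],[0,0,0]]]' 0
python3 -m handwheel '[[[-10,-40,0],[0,0,0]],[[-20,-40,0],[0,0,0]],[[-30,-40,0],[0,0,0]],[[-30,-40,0],[0,0,0]],[[-30,-40,0],[0,0,0]],[[-30,-30,0],[0,0,0]],[[-30,-30,0],[0,0,0]],[[-30,-30,0],[0,0,0]],[[0,0,0],[0,0,0]],[[0,0,0],[0,0,0]]]' 0
python3 - <<'E'
from h import *
c=shot('top','t7');f=cv2.imread('pics/t7.png')
cv2.imwrite('pics/t7c.png',cv2.resize(f[120:260,180:460],None,fx=2.8,fy=2.8,interpolation=cv2.INTER_CUBIC))
s=shot('scene');g=s['img'][115:225,210:430,::-1]
cv2.imwrite('pics/s7c.png',cv2.resize(g,None,fx=3.6,fy=3.6,interpolation=cv2.INTER_CUBIC))
E
```

```text
time: 33.1
tool_pos: [455.5, -205.1, 188.9]
tcp_rot: [3.141, 0.0, 1.559]
contact_force: [0.6, 0.2, 0.1]
grip_width: 91.6
time: 34.35
tool_pos: [245.9, -494.8, 187.0]
tcp_rot: [3.141, -0.0, 1.559]
contact_force: [0.6, -0.1, -0.2]
grip_width: 92.2
```

View pics/t7c.png

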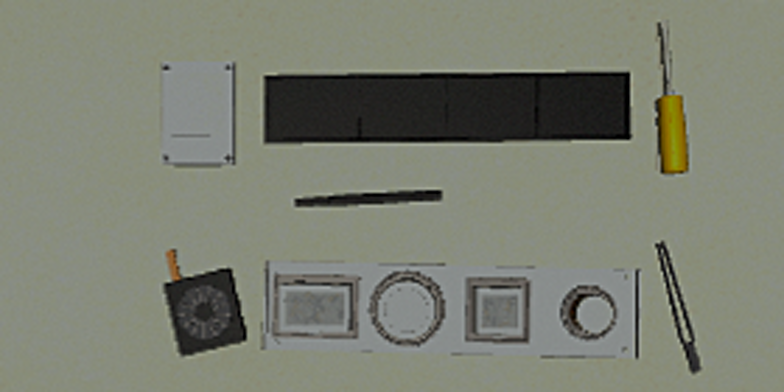

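View pics/s7c.png

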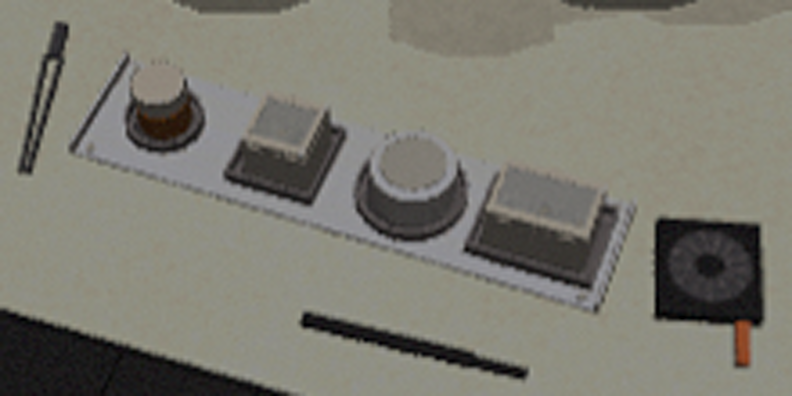

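Both views show all four things upright in their own pockets with the lids shut and the bystanders unmoved. I'll do a quick numeric check, then hand in.

```bash
python3 - <<'E'
from h import *
t=capture('top');f=lambda u,v,z:px2w(t,u/2.8+180,v/2.8+120,z)[:2].round(1)
for n,o,zo,p in [('long',(314,308),41.5,(315.5,306)),('tin',(407.5,308),36.5,(407,308)),('sq',(500,311),41.5,(497.5,310)),('jar',(595,313),44.5,(588,312))]:
    print(n,(f(*o,zo)-f(*p,12)).round(1))
print(bot.close_job())
E
```

```text
long [-0.7  0. ]
tin [1.  0.3]
sq [0.3 1. ]
jar [ 0.4 -0.4]
the job is handed in; nothing more can be done
None
```

All four things are in their own pockets, and I handed the job in at about 34 s of the 112 s allowed. I pushed both lids shut from behind with the rear finger, then gripped each thing front and back and set it upright in its pocket: the square box first, then the tin, the long box and the jar.

**Position:** the last top picture put each thing within about 1 mm of its pocket's centre by hand-picked pixels. The camera calibration itself is only good to about 2 mm.

**Upright, lids and bystanders:** in the last top and scene pictures everything stood upright, both lids looked shut, and the bystanders looked unmoved. I judged these by eye rather than measuring them.

**Disagreement:** the wrist camera differed from the top camera by about 2–5 mm on pocket positions. I relied mainly on the top camera. The lowering forces showed nothing landing on a pocket wall.

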